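# Open the dust extractor's snap-tab filter cover and take out the clogged filter

### The job

Take the clogged filter out of the dust extractor: squeeze the orange snap tab of its cover towards the fixed rib, firmly enough to free its hook but gently, and keep it pressed while you raise that end of the cover, then draw the toes at the other end out of their slot; force neither the tab nor the cover, they are brittle. Lay the cover flat, right side up, on the green cutting mat and let go of it, then lift the filter out by its grip and set it down upright in the blue tray. Drop neither, and do not disturb the craft things lying about.

Things in the scene. Friction and masses are not known exactly. Their poses are not given: they have to be found in the camera images.
- extractor: Light grey bench dust extractor with a green stripe, fixed, 260 x 210 x 130 mm. Origin on the table under the middle of its filter bay; z up; x runs from the cover's toes to its snap tab. The box reaches 155 mm to -x, 105 mm to +x and to each side, and has a 26 mm intake collar low on its +x face.
- bay (a point): Centre of the mouth of the extractor's filter bay, 120 mm above the table, where the middle of the cover's underside lies when shut. Axes as the extractor's. Below it the bay is 120 (x) x 90 (y) mm wide, its floor 60 mm above the table.
- cover_mid (a point): Centre of the dark grey louvred filter cover, 5 mm above its underside: a loose plate 126 (x) x 98 (y) x 10 mm, about 0.13 kg, flush in the extractor's top, its top 130 mm above the table. Axes as the extractor's at the start. Play in its seat: about 1 mm each way. Forced against the extractor with more than 20 N, it breaks.
- toes (a point): Middle of the cover's -x lower edge, 63 mm from its centre. Two toes, 3.5 mm thick, reach 8 mm from here to -x into a slot 8 mm high and 9 mm deep under the extractor's rim and stop the cover from coming straight up. First raise the tab end 10 to 15 degrees about this edge, then draw the cover 10 mm or more to +x and away. Axes as the cover's.
- pinch (a point): Between the pinch faces on the cover's middle line, 42 mm to +x of its centre, 14 mm above its top; axes as the cover's. At +16 mm in x: outer face of the orange tab (upright, 26 mm wide, 4 mm thick). At -16 to -22 mm: far face of the fixed grey rib (32 mm wide, 6 to 12 mm thick, differing from cover to cover). Both stand 24 mm above the cover: pinch from above, finger tips just over it.
- tab: The orange snap tab, a springy leaf squeezed along the cover's -x towards the rib: 1.6 N to start it, 4 N more per mm, 6 mm of travel. Its hook comes free at 10 to 13 N, at 16 N if the cover is pushed to +x, at 6 to 9 N if to -x; more than 18 N on it in all (squeeze and drag) cracks it. Origin and axes: the middle of the cover's underside at rest, shifting with the tab when pressed.
- hook (a point): Tip of the hook at the tab's foot, 64.5 mm to +x of the cover's centre at rest, 0.8 mm under a fixed steel strike plate that overlaps it by 2.2 to 2.8 mm, unseen and different on each machine: that much tab travel frees it. A gentle upward pull tells: still hooked, it holds fast after 1 mm. Keep it pressed until the hook is 6 mm up. Axes as the cover's.
- filter_grip (a point): Middle of the green pull grip on the white filter cartridge (frame 112 x 84 x 30 mm, about 0.16 kg), 42 mm above its underside. The grip is an upright plate 12 mm thick (x), 40 mm long (y), 22 mm high, on the middle of the frame; in the bay its top is 18 mm below the extractor's top. Play 3 mm all round; it comes straight up. Axes as the extractor's at the start.
- mat: Green cutting mat with a pale grid, fixed, 300 (x) x 220 (y) x 3 mm, origin under its centre. The cover is laid here, beside a small wood slice that lies on the mat's +x end.
- tray: Empty blue tray, fixed, 240 (x) x 170 (y) x 45 mm outside, walls and floor 4 to 5 mm, open above, origin under its centre. The filter goes here.
- slice_a: Bystander: wood slice with bark, 76 mm across, 11 mm thick, lying on the -x end of the extractor's top; origin under its centre.
- slice_b: Bystander: wood slice, 56 mm across, 9 mm thick, lying on the +x end of the cutting mat; origin under its centre.
- slice_c: Bystander: wood slice, 84 mm across, 12 mm thick, beyond the extractor; origin under its centre.
- shell: Bystander: pale sea shell, 68 mm across, 20 mm high; origin under its centre.
- glue: Bystander: white glue bottle with an orange cap, 48 mm across, 135 mm high; origin under its centre.
- sandblock: Bystander: cork sanding block, 110 x 64 x 30 mm, lying with its red abrasive face down beyond the tray or the mat; origin under its centre.
- jar: Bystander: brown jar with a steel lid, 76 mm across, 95 mm high; origin under its centre.
Not all that is in view belongs to the job. There is more than one size of the part that bears cover_mid; the job needs the largest.

How it is judged (in metres and radians):
On the way, in this order (a step that is already met when the one before it is completed fails the run):
1. the cover is off the extractor, unbroken (distance between cover_mid and bay above 0.05 m and z of cover_mid in the frame of extractor above 0.14 m), for 0.1 s.
2. the cover lies flat, right side up, on the green mat, and is let go (x of cover_mid in the frame of mat between -0.13 and 0.13 m and y of cover_mid in the frame of mat between -0.09 and 0.09 m and z of cover_mid in the frame of mat below 0.013 m and angle between cover_mid's own z axis and vertical below 0.1 rad and linear speed of cover below 0.03 m/s and contact force between the fingers and cover below 0.1 N), for 0.2 s.
At the end, for the whole second after the job is handed in: The cover lies released on the cutting mat, its centre within 130 mm (x) and 90 mm (y) of the mat's centre, level within 0.1 rad and top up; the filter stands upright (within 0.15 rad) on the floor of the blue tray, its grip within 100 mm (x) and 70 mm (y) of the tray's centre; both at rest (all of step 2 and x of filter_grip in the frame of tray between -0.1 and 0.1 m and y of filter_grip in the frame of tray between -0.07 and 0.07 m and z of filter_grip in the frame of tray below 0.055 m and angle between filter_grip's own z axis and vertical below 0.15 rad and linear speed of filter below 0.03 m/s); the robot touches nothing.
It fails at once if the snap tab is squeezed with more than 18 N and cracks (contact force between the fingers and tab above 18 N).
It fails at once if the cover is forced against the extractor with more than 20 N (pulled while hooked, or wrenched in its slot) (contact force between cover and extractor above 20 N).
It fails at once if the cover is dropped (falls freely by more than about 20 mm) (contact force between the fingers and cover below 0.1 N and linear speed of cover above 0.6 m/s).
It fails at once if the filter is dropped (falls freely by more than about 20 mm) (contact force between the fingers and filter below 0.1 N and linear speed of filter above 0.6 m/s).
It fails at once if a bystander is shifted by more than 30 mm (distance of any of slice_a, slice_b, slice_c, shell, glue, sandblock, jar from where it was at the start of the episode above 0.03 m).
It also fails if it takes over 70 s, if anything falls off the work surface, if the arm or the gripper's body presses on something with over 40 N, if the wrist force passes 120 N, or if a joint passes its speed limit or range.

### The arm

A 6-joint arm with a two-finger parallel gripper is mounted at the origin on the work surface. World frame = base frame: x ahead of the robot, y to its left, z up, the work surface at z = 0. Lengths are in mm, angles in rad, forces in N, time in s.
With the tool pointing down it reaches from about 250 to 850 mm from the base axis. Payload 12.5 kg.
Tool frame: the origin (TCP) lies at the very end of the fingers, on their centre line; the grasp point (between the pads) lies 19 mm behind it (r.pinch_z is the distance from the TCP to the grasp point, in mm); y points along the fingers, x is the direction in which the jaws open and shut, and the axes are right-handed (so a half turn about y gives the same grasp; the last joint's range is limited). The gripper opens to 93 mm and grips with 3 to 60 N. Pads are 15 mm wide; open, the fingers measure 128 mm over their backs; the gripper's body (75 mm by 188 mm) begins 65 mm behind the grasp point.
Start: joints at [1.017, 0.351, 1.652, -0, 1.139, -0.085], TCP at [248.467, 490.661, 218.633] pointing down, gripper open.
Joint ranges: [-2.75, 2.75], [-0.79, 2.1], [0.01, 2.65], [-1.57, 4.71], [0.07, 3.14], [-2.87, 2.87]. Speed limits (rad/s): [2.22, 2.22, 2.79, 3.14, 3.14, 3.14].

### API

Orientations are given as a unit quaternion [w, x, y, z].
In Python, from workcell import r gives the robot as it stands. Calls block until the motion is done:
- r.move_to(position, orientation): joint-space move of the TCP to a pose.
- r.servo_line(position, orientation=None, rate=150): straight line of the TCP; orientation=None keeps the orientation; rate is the mean speed in mm/s.
- r.move_joints(angles): joint-space move.
- r.grip(opening, squeeze=None): finger opening in mm; squeeze is the grip in N (None keeps the last); returns when the fingers have stopped.
- r.hold(seconds).
- r.inverse_kinematics(position, orientation): joint angles nearest the present ones, or None.
- r.sense(): the state.
- r.read_camera(name): name is "scene" or "side" or "wrist"; returns a dict with "color" (480x640x3 uint8, blue, green, red), "camera_matrix" (3x3 intrinsics, pixels), "k1" (the pictures are not rectified: a ray, as slopes to the right and down, at radius r is drawn at 1 + k1 r^2 times it, then the intrinsics apply), "camera_from_world" (4x4, takes a point from world to camera coordinates). Camera axes: x right, y down, z forward; pixel columns grow to the right and rows downward; lengths in mm; the calibration is good to about 2 mm. A picture is of the moment at which its call begins. There is no depth.
A pose or a line that the arm cannot do raises r.MotionError and nothing moves.
- r.close_job(): hands the job in, once; it reports no verdict.
The state is a dict: "clock": time; "qpos": joint angles; "joint_vel": joint speeds; "effort": joint torques, N m; "tcp_pos": TCP position; "ee_rot": TCP orientation; "ft_force": force on the tool from outside, world axes, zero at the start; "moment": the same for the moment, N m; "width": finger opening in mm.
Only numpy, scipy, OpenCV 4.12 (cv2) and the standard library are available. Lean on these libraries where they do the work, as an engineer would, in place of code of your own. Each camera call takes 0.05 s, during which the arm holds its last target. There are 200 camera calls.

## Working session

There is one attempt and no reset: what is moved stays moved. The work goes in short steps, each a Python script; the robot and the scene stay as the last script left them, time stands still between calls to the robot, and variables do not carry over. Pictures are saved under pics/ and viewed, about 8 in all and at most 12, crops included, and the job is handed in when it is done.

```bash
mkdir -p pics; ls
python3 - <<'E'
from workcell import r
import cv2,numpy as np
for n in("scene","side","wrist"):
    c=r.read_camera(n);cv2.imwrite(f"pics/{n}0.png",c["color"]);print(n,c["camera_matrix"].tolist(),c["k1"]);print(np.round(c["camera_from_world"],4).tolist())
s=r.sense();print({k:np.round(v,3).tolist() for k,v in s.items()})
a=cv2.imread("pics/scene0.png")
E
```

```text
pics
scene [[581.7593492125965, 0.0, 323.2389087058895], [0.0, 581.7593492125965, 244.72593425274934], [0.0, 0.0, 1.0]] -0.18396696421643802
[[0.7826, 0.6226, -0.0037, -418.2919], [0.4138, -0.5246, -0.744, -130.1068], [-0.4652, 0.5807, -0.6681, 1478.7222], [0.0, 0.0, 0.0, 1.0]]
side [[496.5412982995383, 0.0, 315.0041114003663], [0.0, 496.5412982995383, 243.20014998573558], [0.0, 0.0, 1.0]] -0.07626818767968127
[[0.9817, -0.1906, -0.0039, -502.0693], [-0.1477, -0.7479, -0.6472, 174.7682], [0.1204, 0.6359, -0.7623, 1226.2336], [0.0, 0.0, 0.0, 1.0]]
wrist [[409.44942612127323, 0.0, 315.75381400928165], [0.0, 409.44942612127323, 240.6190654227772], [0.0, 0.0, 1.0]] -0.08297848985691393
[[0.4524, 0.8918, -0.0021, -549.3871], [0.8513, -0.4311, 0.299, -35.1149], [0.2657, -0.1371, -0.9542, 393.6788], [0.0, 0.0, 0.0, 1.0]]
{'clock': 0.15, 'qpos': [1.017, 0.351, 1.652, -0.0, 1.139, -0.085], 'joint_vel': [-0.003, -0.002, -0.002, 0.0, -0.002, 0.001], 'effort': [0.001, -49.746, -28.535, 0.07, 0.025, -0.0], 'tcp_pos': [248.332, 490.479, 218.265], 'ee_rot': [-0.602, 0.603, 0.37, -0.37], 'ft_force': [0.683, 0.225, 0.004], 'moment': [0.004, -0.016, -0.056], 'width': 92.899}
```

View pics/scene0.png

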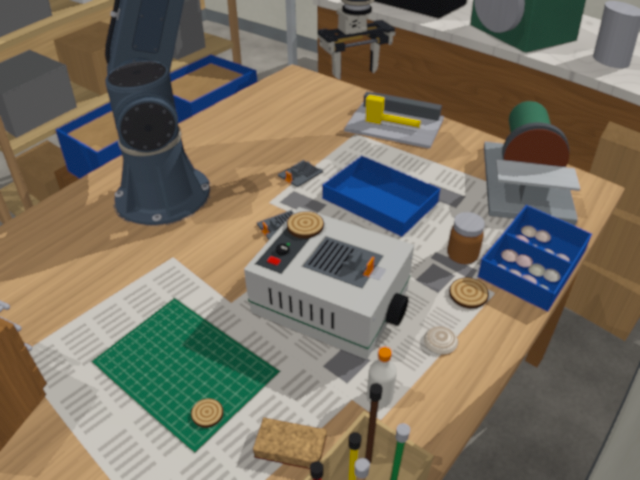

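View pics/side0.png

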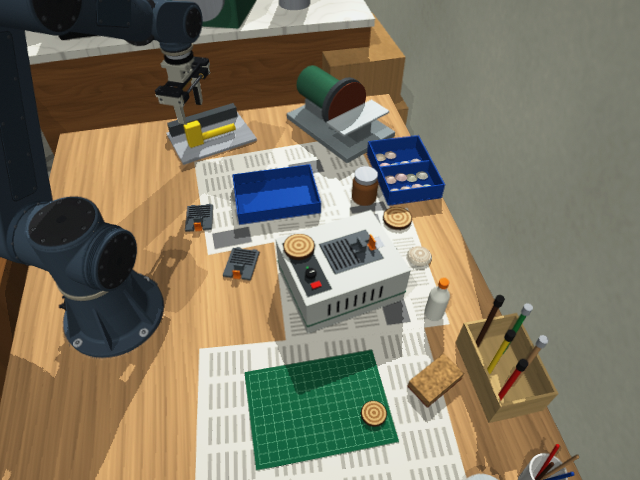

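The scene picture shows the extractor at about (335,270), with the mat at (185,370), the tray at (380,195), and slices at (305,223), (207,412) and (469,292). There are three covers: the one in the extractor at (345,260), and two smaller loose ones at (298,173) and (275,222). The largest, seated one with the orange tab at (369,266) is the one the job needs. I'll confirm it in an enlarged crop.

Run:
```python
import cv2,numpy as np
a=cv2.imread("pics/scene0.png");b=cv2.imread("pics/side0.png")
A=cv2.resize(a[195:355,235:425],None,fx=4,fy=3.75)[:600];
A=cv2.resize(a[200:350,240:440],(800,600),interpolation=cv2.INTER_CUBIC)
B=cv2.resize(b[205:340,250:430],(800,600),interpolation=cv2.INTER_CUBIC)
cv2.imwrite("pics/c1.png",A);cv2.imwrite("pics/c2.png",B)
```

```text
(no output)
```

View pics/c1.png

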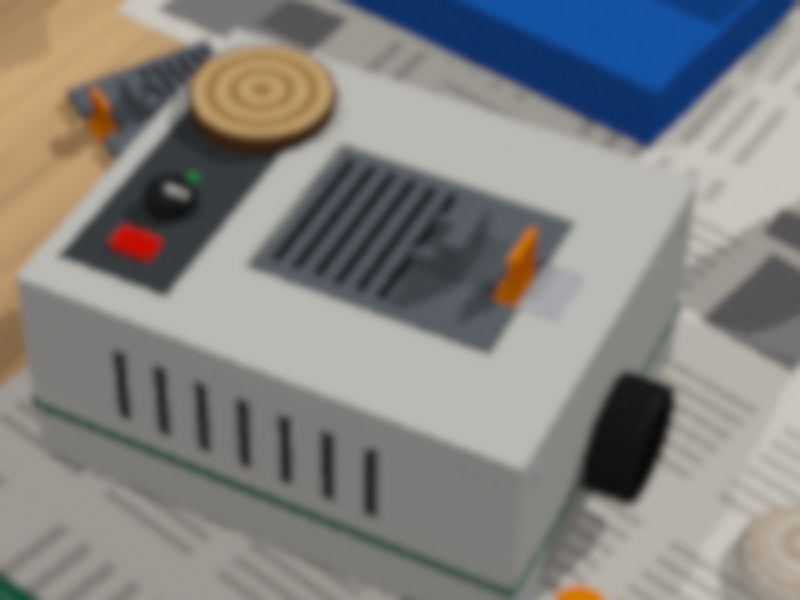

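View pics/c2.png

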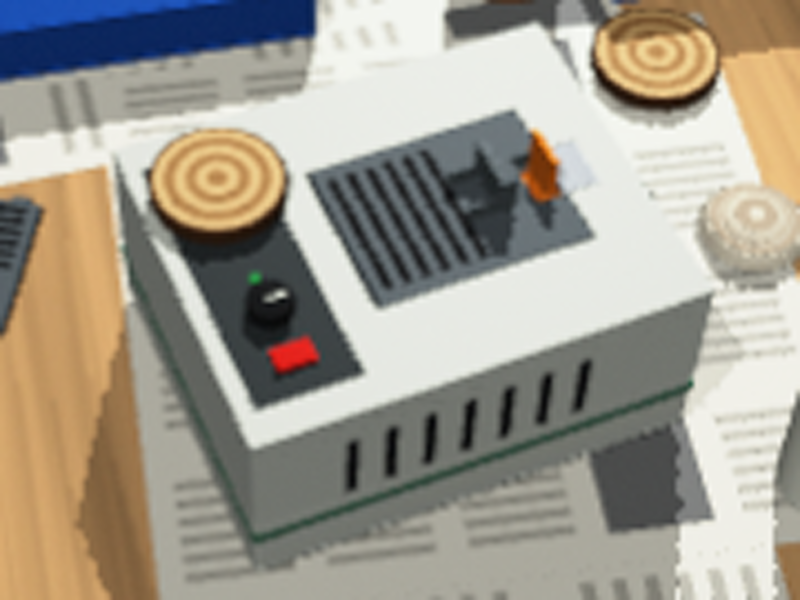

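The crop confirms the seated cover: its grey louvred plate has corners at crop (343,147), (573,222), (492,352) and (250,265), with the rib and orange tab at about (515,265) towards +x. Next I'll fit the poses from corners in both views.

```bash
cat > h.py <<'E'
import numpy as np,cv2
from scipy.optimize import least_squares
from scipy.spatial.transform import Rotation as R
def proj(c,P):
    K=np.array(c["camera_matrix"]);T=np.array(c["camera_from_world"]);
    return cv2.projectPoints(np.atleast_2d(np.asarray(P,float)),cv2.Rodrigues(T[:3,:3])[0],T[:3,3],K,np.array([c["k1"],0,0,0.]))[0][:,0]
def ray(c,uv):
    K=np.array(c["camera_matrix"]);T=np.array(c["camera_from_world"])
    n=cv2.undistortPoints(np.array([[uv]],float),K,np.array([c["k1"],0,0,0.]))[0,0]
    return -T[:3,:3].T@T[:3,3],T[:3,:3].T@np.r_[n,1]
def atz(c,uv,z):
    o,d=ray(c,uv);return o+d*(z-o[2])/d[2]
def place(p,M):
    c,s=np.cos(p[2]),np.sin(p[2]);M=np.asarray(M,float)
    return np.c_[p[0]+c*M[:,0]-s*M[:,1],p[1]+s*M[:,0]+c*M[:,1],M[:,2]]
def fit(obs,p0):
    f=lambda p:np.concatenate([(proj(c,place(p,M))-uv).ravel() for c,M,uv in obs])
    s=least_squares(f,p0,loss="soft_l1");return s.x,f(s.x)
def quat(yaw,tilt=0,ty=0):
    "tool down, jaw axis (tool x) along world heading yaw; then tilted by tilt about horizontal axis at heading ty"
    M=R.from_matrix(np.c_[[np.cos(yaw),np.sin(yaw),0],[np.sin(yaw),-np.cos(yaw),0],[0,0,-1]])
    M=R.from_rotvec(tilt*np.array([np.cos(ty),np.sin(ty),0]))*M
    q=M.as_quat();return [q[3],q[0],q[1],q[2]]
E
python3 - <<'E'
from workcell import r
from h import *
S=r.read_camera("scene");D=r.read_camera("side")
c1=lambda l:np.array(l)/4+[240,200]-0.375
c2=lambda l:np.array(l)/(800/180)+[250,205]-0.39
M1=[(-155,-105,130),(105,-105,130),(105,105,130),(-63,49,130),(63,49,130),(63,-49,130),(-63,-49,130)]
M2=[(-155,-105,130),(105,-105,130),(105,105,130),(-155,105,130)]+M1[3:]
o1=(S,M1,c1([(22,280),(523,470),(693,180),(343,147),(573,222),(492,352),(250,265)]))
o2=(D,M2,c2([(250,447),(712,293),(537,27),(117,155),(308,173),(516,110),(595,238),(380,305)]))
p0=[*atz(S,(345,260),130)[:2],0.3]
for o in([o1],[o2],[o1,o2]):
    p,e=fit(o,p0);print("ext",p.round(3),e.round(1))
def rect(a,b,z):return [(-a,-b,z),(a,-b,z),(a,b,z),(-a,b,z)]
m1=(S,rect(150,110,3),np.array([(95,360),(195,445),(278,373),(174,299)],float))
m2=(D,rect(150,110,3),np.array([(258,468),(398,441),(374,350),(245,372)],float))
p0=[*atz(S,(185,370),0)[:2],0.3]
for o in([m1],[m2],[m1,m2]):
    p,e=fit(o,p0);print("mat",p.round(3),e.round(1))
t1=(S,rect(120,85,45),np.array([(322,191),(404,231),(439,190),(366,158)],float))
t2=(D,rect(120,85,45),np.array([(238,222),(321,210),(314,165),(233,177)],float))
p0=[*atz(S,(380,195),40)[:2],0.1]
for o in([t1],[t2],[t1,t2]):
    p,e=fit(o,p0);print("tray",p.round(3),e.round(1))
for n,uv1,uv2,z in(("a",(305,222),(299,245),141),("b",(207,411),(374,412),12),("jar",(468,224),(367,174),95),("glue",(385,353),(443,283),135),("sand",(290,440),(435,380),30),("c",(469,291),(397,216),12)):
    print(n,atz(S,uv1,z).round(),atz(D,uv2,z).round())
E
```

```text
ext [ 5.97452e+02 -1.86720e+01  1.98000e-01] [-1.2 -0.4  0.8 -0.1  1.3 -0.2 -0.4 -0.7  0.6  0.1 -0.2  0.5 -0.9  0.3]
ext [ 5.94868e+02 -2.08270e+01  1.87000e-01] [ 0.1  0.4  0.9 -0.2  0.7 -0.9 -0.8 -1.2 -0.3  0.3  0.   0.   0.1 -0.1
 -0.6  0.8]
ext [ 5.96316e+02 -1.92540e+01  1.95000e-01] [-1.8 -0.7 -0.1 -0.1  0.8 -0.1 -0.9 -0.8 -0.   0.1 -1.   0.5 -1.5  0.1
  1.2  0.1  1.4 -1.3  0.6 -1.5 -0.5 -1.3  0.1 -0.1  0.2 -0.6  0.6 -0.9
  0.2  0.3]
mat [ 4.56665e+02 -3.26863e+02 -1.00000e-03] [-4.5  0.3 -0.6  7.4  2.9 -2.8  0.6 -2.9]
mat [ 4.57336e+02 -3.28921e+02 -6.00000e-03] [-1.4  1.2  2.3  0.4 -0.6 -1.1  0.5 -1.2]
mat [ 4.57395e+02 -3.28313e+02 -5.00000e-03] [-4.8  0.6 -1.3  8.3  2.6 -1.8  0.6 -2.4 -1.4  0.9  2.2  0.  -0.7 -1.4
  0.5 -1.4]
tray [ 4.73411e+02  3.07003e+02 -1.90000e-02] [-0.2 -1.9  0.1 -1.4  3.7  4.5 -2.7  1.2]
tray [ 4.56487e+02  2.97892e+02 -3.20000e-02] [-1.1 -2.6  1.5 -0.8 -1.   4.5  0.7  1.4]
tray [4.64274e+02 3.08907e+02 1.30000e-02] [-2.8 -2.6 -1.  -3.8  0.6  1.6 -6.7 -0.1  2.9 -4.6  4.4 -5.4 -0.7  0.8
  1.9 -0.1]
a [476.  15. 141.] [475.  12. 141.]
b [ 569. -369.   12.] [ 568. -371.   12.]
jar [719. 269.  95.] [716. 274.  95.]
glue [ 785. -154.  135.] [ 776. -157.  135.]
sand [ 726. -327.   30.] [ 715. -334.   30.]
c [788. 172.  12.] [785. 173.  12.]
```

Run:
```python
from workcell import r
from h import *
p=np.array([596.3,-19.5,0.195])
P=place(p,[(41,0,0)])[0]
for yaw in(p[2],p[2]+np.pi):
    q=quat(yaw);print(r.inverse_kinematics([P[0],P[1],230],q))
    print(r.inverse_kinematics([P[0],P[1],160],quat(yaw,-0.22,p[2]+np.pi/2)))
    # carry to mat, tray with same or other yaw
    for xy in((415+42,-325),(460,305)):
        for y2 in (yaw-p[2],yaw): print("  ",r.inverse_kinematics([*xy,140],quat(y2)))
q1=r.inverse_kinematics([P[0],P[1],230],quat(p[2]));q2=r.inverse_kinematics([P[0],P[1],230],quat(p[2]+np.pi))
yaw=p[2] if q2 is None or (q1 is not None and abs(q1[5])<abs(q2[5])) else p[2]+np.pi
print("yaw",yaw)
r.grip(70,3)
r.move_to([P[0],P[1],230],quat(yaw))
s=r.sense();print(s["tcp_pos"],s["width"],s["clock"])
c=r.read_camera("wrist");cv2.imwrite("pics/w1.png",c["color"]);np.save("pics/w1.npy",c,allow_pickle=True)
print(proj(c,place(p,[(x,y,130) for x in(-63,63) for y in(-49,49)]+[(42,0,144),(58,0,154),(58,13,154),(58,-13,154),(26,0,154)])).round(0).tolist())
```

```text
[ 0.34782056  0.85612088  1.53542281 -1.45857911  1.67475235  0.82659157]
[ 0.34782056  0.97416358  1.51458834 -1.44905269  1.66339786  1.14360341]
   [-0.20482366  0.87336235  1.98426709  4.51555353  1.51378196  1.29246403]
   [-0.24456985  0.85572744  2.11109337  4.27870174  1.49673248  1.4123484 ]
   [ 0.83972909  1.13830898  1.16469037 -0.93024276  2.1575483   0.93194283]
   [ 0.89169858  1.08811948  1.29167044 -1.02641459  2.02963942  0.93917622]
[-0.45246361  1.00988708  1.1821733   1.1561536   2.08341366  2.41018933]
[-0.45246361  1.11316232  1.16034203  1.1162067   2.04909823  2.10621828]
   [-0.98344486  1.15933996  1.11283573  0.80099912  2.26000023  2.15143463]
   [-0.92251844  1.20784099  0.99567562  0.68904312  2.38181123  2.10914874]
   [-0.04149151  0.87397665  1.9809262   1.53099646  1.58252614  1.85725268]
   [-0.02687939  0.90397285  1.84524398  1.36528987  1.65504482  1.95447967]
yaw 0.195
[636.51694085 -11.02978354 230.22877622] 69.78217938516441 3.0667
[[110.0, 81.0], [-44.0, 63.0], [359.0, 78.0], [396.0, 49.0], [317.0, 105.0], [357.0, 131.0], [361.0, 133.0], [354.0, 130.0], [277.0, 131.0]]
```

View pics/w1.png

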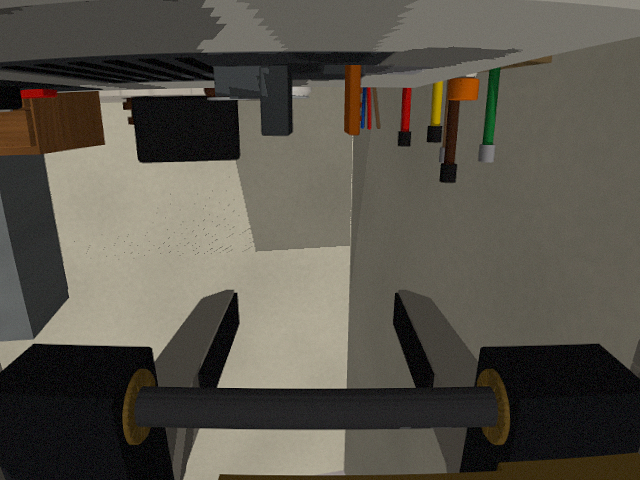

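That picture is inverted and shows the walls. I had the tool axes wrong: y is the pointing axis, so the gripper is lying horizontally above the extractor. I'll raise it and fix the orientation.

```bash
python3 - <<'E'
s=open("h.py").read()
a=s.index("    M=R.from_matrix");b=s.index("    M=R.from_rotvec")
s=s[:a]+"    M=R.from_matrix(np.c_[[np.cos(yaw),np.sin(yaw),0],[0,0,-1],[-np.sin(yaw),np.cos(yaw),0]])\n"+s[b:]
open("h.py","w").write(s)
E
python3 - <<'E'
from workcell import r
from h import *
s=r.sense();print(s["ft_force"],s["qpos"])
p=np.array([596.3,-19.5,0.195])
P=place(p,[(41,0,0)])[0]
for yaw in(p[2],p[2]+np.pi):
    f=lambda P,q:(lambda z:None if z is None else np.round(z,2).tolist())(r.inverse_kinematics(P,q))
    print(f([P[0],P[1],230],quat(yaw)),f([P[0],P[1],160],quat(yaw,-0.22,p[2]+np.pi/2)))
    for xy in((415+42,-325),(460,305)):
        for y2 in (yaw-p[2],yaw): print("  ",f([*xy,140],quat(y2)))
r.servo_line([*(s["tcp_pos"][:2]),400])
print(R.from_matrix(np.eye(3)) is not None, f([P[0],P[1],330],quat(p[2])),f([P[0],P[1],330],quat(p[2]+np.pi)))
E
```

```text
[-0.71214943 -0.33728651 -0.37801151] [ 0.34866724  0.85550663  1.53540998 -1.45823463  1.67465422  0.82641648]
[-0.09, 0.5, 1.4, -0.0, 1.24, -0.29] [-0.12, 0.47, 1.64, 0.09, 0.82, -0.37]
   [-0.7, 0.46, 1.7, -0.0, 0.98, -0.7]
   [-0.7, 0.46, 1.7, -0.0, 0.98, -0.9]
   [0.5, 0.45, 1.72, -0.0, 0.97, 0.5]
   [0.5, 0.45, 1.72, -0.0, 0.97, 0.31]
[-0.09, 0.5, 1.4, -0.0, 1.24, 2.86] [-0.12, 0.47, 1.64, 0.09, 0.82, 2.77]
   [-0.7, 0.46, 1.7, -0.0, 0.98, 2.44]
   [-0.7, 0.46, 1.7, -0.0, 0.98, 2.25]
   [0.5, 0.45, 1.72, -0.0, 0.97, -2.64]
   [0.5, 0.45, 1.72, -0.0, 0.97, -2.84]
True [-0.09, 0.43, 1.26, -0.0, 1.45, -0.29] [-0.09, 0.43, 1.26, 0.0, 1.45, 2.86]
```

Run:
```python
from workcell import r
from h import *
p=np.array([596.3,-19.5,0.195])
P=place(p,[(41,0,0)])[0]
r.move_to([P[0],P[1],400],quat(p[2]));r.servo_line([P[0],P[1],235])
s=r.sense();print(s["tcp_pos"],s["width"],s["clock"],s["ft_force"])
c=r.read_camera("wrist");cv2.imwrite("pics/w2.png",c["color"]);np.save("pics/w2.npy",c,allow_pickle=True)
L=[(x,y,130) for x in(-63,63) for y in(-49,49)]+[(58,13,154),(58,-13,154),(26,16,154),(26,-16,154)]
uv=proj(c,place(p,L));print(uv.round(0).tolist())
im=c["color"].copy()
for u in uv: cv2.drawMarker(im,tuple(int(t) for t in u.round()),(255,0,255),0,9,1)
cv2.imwrite("pics/w2m.png",im)
```

```text
[636.91446389 -11.5754265  235.93632813] 70.11720636339116 6.9917 [0.86581169 0.26444778 1.03847816]
[[175.0, 301.0], [160.0, 169.0], [345.0, 302.0], [348.0, 168.0], [342.0, 230.0], [341.0, 268.0], [291.0, 225.0], [292.0, 272.0]]
```

View pics/w2m.png

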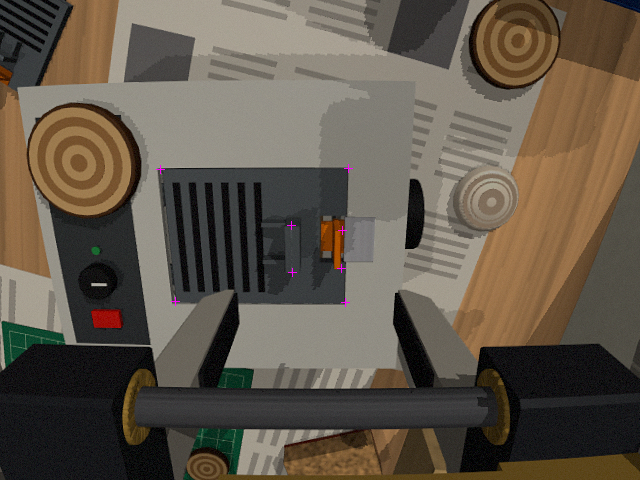

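The fitted corners land on the cover. The tab's outer face is at u≈343 and the rib at u≈287–299, which puts the middle of the pinch about 40.5 mm from the cover centre. I'll descend and close lightly.

Run:
```python
from workcell import r
from h import *
p=np.array([596.3,-19.5,0.195]);ex=np.array([np.cos(p[2]),np.sin(p[2])])
P=place(p,[(40.5,0,0)])[0]
def st(t):
    s=r.sense();f=s["ft_force"];x=s["tcp_pos"]-[*p[:2],0]
    print(t,"x %.2f y %.2f z %.2f | fx %.2f fy %.2f fz %.2f | w %.2f t %.2f"%(x[:2]@ex,x[:2]@[-ex[1],ex[0]],x[2],f[:2]@ex,f[:2]@[-ex[1],ex[0]],f[2],s["width"],s["clock"]))
    return s
r.servo_line([P[0],P[1],150],rate=80);r.hold(.3);st("150")
r.servo_line([P[0],P[1],133.5],rate=30);r.hold(.3);st("133")
r.grip(46,3);r.hold(.3);st("46")
r.grip(30,3);r.hold(.4);st("3N")
```

```text
150 x 40.57 y -0.04 z 150.21 | fx -0.68 fy 0.69 fz -0.17 | w 70.03 t 8.56
133 x 40.55 y -0.01 z 133.65 | fx 0.55 fy 0.72 fz 0.82 | w 69.81 t 9.56
46 x 40.50 y -0.04 z 133.50 | fx 0.23 fy -0.12 fz 0.45 | w 46.12 t 10.47
3N x 39.89 y 0.06 z 133.32 | fx -5.60 fy 0.08 fz 1.97 | w 35.89 t 11.24
```

```bash
cat >> h.py <<'E'
p=np.array([596.3,-19.5,0.195]);ex=np.array([np.cos(p[2]),np.sin(p[2])]);ey=np.array([-ex[1],ex[0]])
def st(r,t):
    v=[]
    for _ in range(5): s=r.sense();v.append(s["ft_force"]);r.hold(.03)
    f=np.mean(v,0);x=s["tcp_pos"]-[*p[:2],0]
    print(t,"x %.2f y %.2f z %.2f | fx %.2f fy %.2f fz %.2f | w %.2f t %.2f"%(x[:2]@ex,x[:2]@ey,x[2],f[:2]@ex,f[:2]@ey,f[2],s["width"],s["clock"]),flush=True)
    return np.r_[f[:2]@ex,f[:2]@ey,f[2]],s
E
python3 - <<'E'
from workcell import r
from h import *
c=40.5
for i in range(8):
    f,s=st(r,f"cmd {c:.2f}")
    if f[0]>0.3: break
    c-=0.35
    P=place(p,[(c,0,0)])[0];r.servo_line([P[0],P[1],133.5],quat(p[2]),rate=10);r.hold(.2)
E
```

```text
cmd 40.50 x 39.90 y 0.07 z 133.33 | fx -5.69 fy 0.22 fz 1.61 | w 35.41 t 11.38
cmd 40.15 x 39.91 y 0.04 z 133.38 | fx -5.51 fy 0.55 fz 1.13 | w 35.46 t 11.99
cmd 39.80 x 39.82 y 0.03 z 133.41 | fx -2.18 fy 0.82 fz -1.73 | w 35.89 t 12.61
cmd 39.45 x 39.62 y -0.06 z 133.60 | fx -0.40 fy -0.18 fz -1.71 | w 35.64 t 13.22
cmd 39.10 x 39.13 y -0.01 z 133.51 | fx 0.17 fy 0.15 fz -1.46 | w 35.42 t 13.84
cmd 38.75 x 38.82 y -0.03 z 133.54 | fx 0.92 fy -0.38 fz -1.28 | w 35.22 t 14.46
```

Run:
```python
from workcell import r
from h import *
c=38.85
for g in (5,7,9,11,12):
    c-=0.25 if g<12 else .12
    P=place(p,[(c,0,0)])[0];r.servo_line([P[0],P[1],133.5],quat(p[2]),rate=10)
    r.grip(25,g);r.hold(.2);f,s=st(r,f"g{g} cmd {c:.2f}")
    for k in range(3):
        if -0.5<f[0]<3: break
        c+=0.3*np.sign(f[0]-1)
        P=place(p,[(c,0,0)])[0];r.servo_line([P[0],P[1],133.5],quat(p[2]),rate=10);r.hold(.15)
        f,s=st(r,f"   adj {c:.2f}")
    if abs(f[0])>6: break
```

```text
g5 cmd 38.60 x 38.58 y 0.02 z 133.50 | fx 0.88 fy -0.30 fz -1.10 | w 34.80 t 15.29
g7 cmd 38.35 x 38.33 y 0.01 z 133.49 | fx 0.99 fy -1.20 fz -1.52 | w 34.60 t 16.12
g9 cmd 38.10 x 38.08 y -0.01 z 133.48 | fx 0.94 fy -1.00 fz -1.41 | w 33.90 t 16.96
g11 cmd 37.85 x 37.82 y 0.01 z 133.49 | fx 1.43 fy -0.60 fz -1.31 | w 32.98 t 17.79
g12 cmd 37.73 x 37.69 y -0.01 z 133.45 | fx 0.96 fy -0.82 fz -1.55 | w 32.95 t 18.62
```

```bash
cat >> h.py <<'E'
def arc(c,z,a,dx=0,dz=0):
    "TCP pose, at rest (c,0,z) in extractor frame, turned a about the toe edge, then shifted"
    u,w=c+63,z-120
    P=place(p,[(-63+u*np.cos(a)-w*np.sin(a)+dx,0,120+u*np.sin(a)+w*np.cos(a)+dz)])[0]
    return P,quat(p[2],a,p[2]-np.pi/2)
E
python3 - <<'E'
from workcell import r
from h import *
c=37.6
r.servo_line(*arc(c,133.5,0),rate=10);r.grip(25,13);r.hold(.2);f0,s=st(r,"g13")
for a in (.008,.014,.02,.03):
    r.servo_line(*arc(c,133.5,a),rate=10);r.hold(.15);f,s=st(r,f"a {a}")
    if abs(f[2]-f0[2])>5 or abs(f[0])>6: print("stop");break
E
```

```text
g13 x 37.58 y 0.02 z 133.49 | fx 1.32 fy -0.58 fz -1.32 | w 32.89 t 19.46
a 0.008 x 37.50 y 0.00 z 134.30 | fx 1.13 fy -0.31 fz -1.28 | w 32.64 t 20.02
a 0.014 x 37.40 y -0.01 z 134.90 | fx 0.68 fy -0.43 fz -1.74 | w 32.69 t 20.59
a 0.02 x 37.30 y 0.04 z 135.50 | fx 1.11 fy 0.13 fz -1.95 | w 32.79 t 21.16
a 0.03 x 37.16 y 0.00 z 136.49 | fx 1.02 fy -0.02 fz -1.43 | w 32.41 t 21.73
```

The hook is free: the tab end has risen 3 mm with no change in force. I'll continue the arc to about 12.6° and draw the toes out.

Run:
```python
from workcell import r
from h import *
c=37.6
def go(a,dx=0,dz=0,t=""):
    r.servo_line(*arc(c,133.5,a,dx,dz),rate=25);r.hold(.1);f,s=st(r,f"a {a} dx {dx} {t}")
    if abs(f[2]+1.4)>6 or abs(f[0])>6: raise SystemExit("stop")
for a in (.07,.12,.17,.22): go(a)
for dx in (3,6,10,14,18): go(.22,dx,dx*.08)
for dz in (10,35): go(.22,18,dz)
c=r.read_camera("side");cv2.imwrite("pics/s2.png",cv2.resize(c["color"][150:330,230:470],(800,600)))
```

```text
a 0.07 dx 0  x 36.49 y -0.01 z 140.41 | fx 2.06 fy 0.31 fz -1.42 | w 32.63 t 22.30
a 0.12 dx 0  x 35.42 y -0.01 z 145.37 | fx 2.63 fy 0.07 fz -0.56 | w 32.70 t 22.92
a 0.17 dx 0  x 34.07 y -0.01 z 150.27 | fx 3.47 fy -0.19 fz -0.31 | w 32.13 t 23.53
a 0.22 dx 0  x 32.43 y -0.02 z 155.14 | fx 4.56 fy 0.41 fz 0.13 | w 31.99 t 24.15
a 0.22 dx 3  x 34.79 y 0.07 z 155.06 | fx -1.04 fy -0.15 fz -0.20 | w 33.16 t 24.68
a 0.22 dx 6  x 38.35 y -0.02 z 155.74 | fx -0.55 fy -0.01 fz 0.99 | w 32.86 t 25.22
a 0.22 dx 10  x 42.45 y -0.05 z 156.13 | fx 0.74 fy 0.13 fz 1.18 | w 32.50 t 25.79
a 0.22 dx 14  x 46.15 y 0.05 z 156.14 | fx 0.07 fy 0.10 fz -1.73 | w 32.95 t 26.37
a 0.22 dx 18  x 50.19 y 0.03 z 156.55 | fx -0.10 fy -0.09 fz -1.48 | w 32.58 t 26.94
a 0.22 dx 18  x 50.16 y 0.01 z 164.97 | fx 0.04 fy -0.11 fz -1.63 | w 32.84 t 27.70
a 0.22 dx 18  x 50.20 y 0.00 z 190.03 | fx 0.07 fy 0.18 fz -1.51 | w 32.86 t 29.12
```

View pics/s2.png

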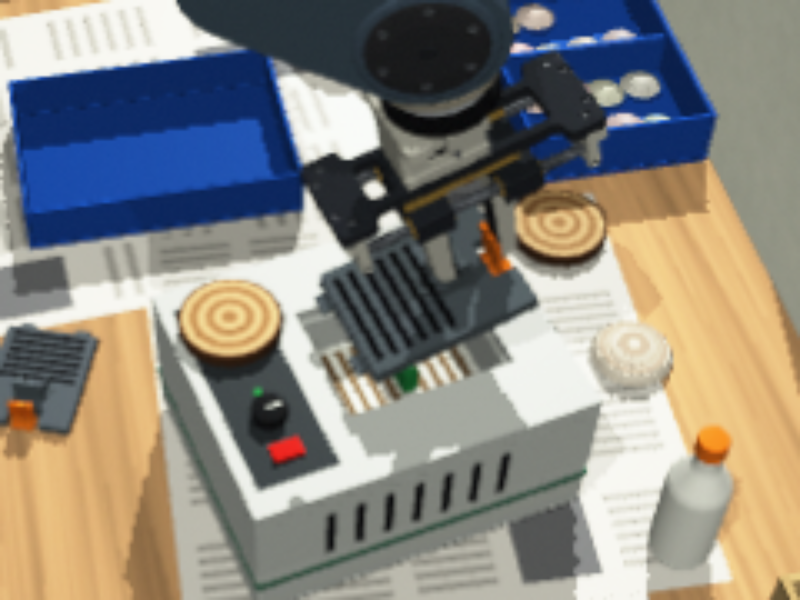

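The cover is off and held, and the filter with its green grip shows in the bay at crop (407,378). Now I'll carry the cover to the mat.

Run:
```python
from workcell import r
from h import *
P,q=arc(37.6,133.5,.1,5,95);r.servo_line(P,q,rate=120)
print(r.sense()["clock"])
r.servo_line([450.5,-325,200],quat(0),rate=250)
print(r.sense()["clock"])
r.servo_line([450.5,-325,32],rate=110);r.hold(.2);f0,s=st(r,"32")
for z in (24,20,18,17,16.4,15.8,15.2,14.6):
    r.servo_line([450.5,-325,z],rate=20);f,s=st(r,f"z {z}")
    if f[2]-f0[2]>2.0: break
c=r.read_camera("side");cv2.imwrite("pics/s3.png",cv2.resize(c["color"][320:480,220:433],(800,600)))
```

```text
29.7583
31.375
32 x -202.18 y -271.52 z 32.15 | fx -0.14 fy -0.11 fz -1.77 | w 32.94 t 33.38
z 24 x -202.20 y -271.52 z 24.05 | fx 0.52 fy -0.27 fz -2.06 | w 32.53 t 34.10
z 20 x -202.22 y -271.49 z 20.01 | fx -0.10 fy 0.08 fz -1.50 | w 33.12 t 34.62
z 18 x -202.24 y -271.44 z 17.99 | fx -0.07 fy -0.11 fz -1.38 | w 32.99 t 35.03
z 17 x -202.26 y -271.46 z 16.98 | fx -0.16 fy 0.27 fz -1.55 | w 32.95 t 35.45
z 16.4 x -202.21 y -271.48 z 16.41 | fx 0.33 fy -0.15 fz -1.32 | w 33.07 t 35.87
z 15.8 x -202.11 y -271.51 z 16.29 | fx -1.26 fy 1.62 fz 5.34 | w 32.64 t 36.28
```

View pics/s3.png

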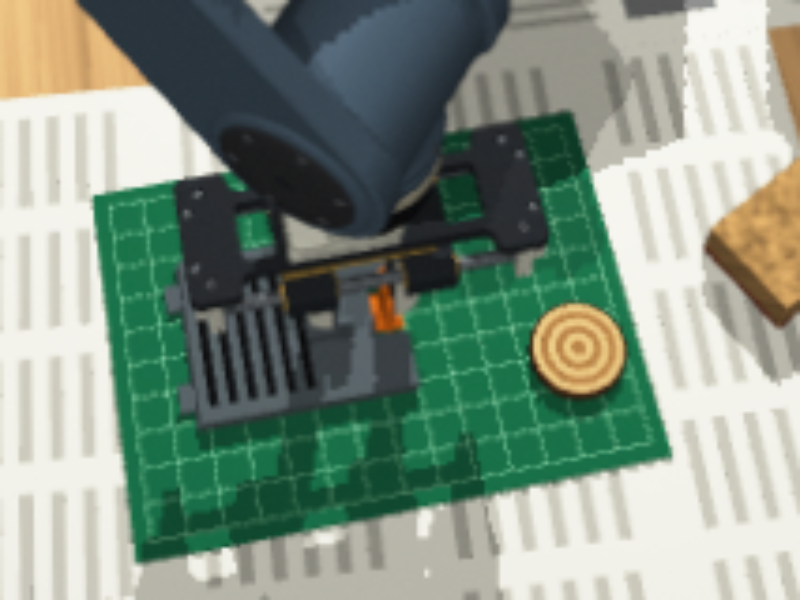

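The cover rests flat and right side up on the mat, clear of the slice at crop (577,350), with contact at the expected height. I'll release it and fetch the filter.

Run:
```python
from workcell import r
from h import *
s=r.sense();r.servo_line([450.5,-325,16.4],rate=20)
r.grip(60,20);r.hold(.3);st(r,"open")
r.servo_line([450.5,-325,60],rate=80);r.servo_line([450.5,-325,200],rate=250)
P=place(p,[(0,0,0)])[0]
r.servo_line([P[0],P[1],200],quat(p[2]),rate=300)
c=r.read_camera("side");cv2.imwrite("pics/s4.png",c["color"])
r.grip(44,20)
r.servo_line([P[0],P[1],125],rate=120);r.servo_line([P[0],P[1],92.5],rate=50);r.hold(.15);st(r,"down")
r.grip(5,20);r.hold(.2);f,s=st(r,"gripped")
if s["width"]>9:
    r.servo_line([P[0],P[1],100],rate=30);r.hold(.1);st(r,"lift")
a=c["color"][330:480,220:420];cv2.imwrite("pics/s4c.png",cv2.resize(a,(800,600)))
```

```text
open x -202.21 y -271.46 z 16.42 | fx 0.59 fy -0.20 fz 0.27 | w 60.14 t 37.71
down x 0.09 y -0.04 z 92.72 | fx -0.46 fy 0.03 fz 0.37 | w 43.86 t 42.84
gripped x -0.06 y 0.02 z 92.48 | fx -1.65 fy -0.10 fz 0.68 | w 12.05 t 43.83
lift x -0.06 y 0.02 z 99.88 | fx -0.33 fy -0.18 fz -1.96 | w 11.75 t 44.49
```

View pics/s4.png

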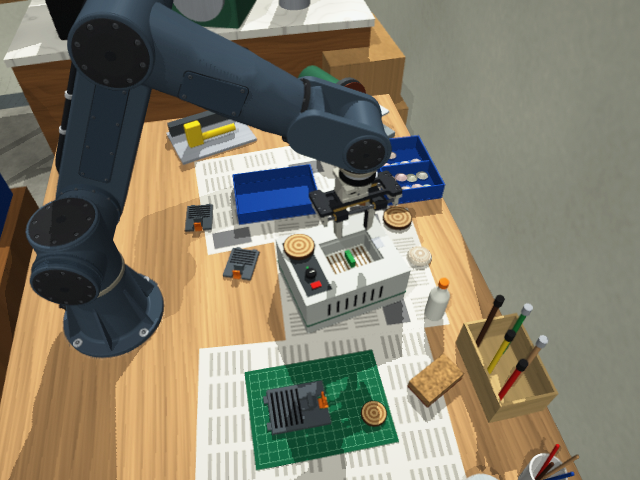

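Run:
```python
from workcell import r
from h import *
P=place(p,[(0,0,0)])[0]
S=r.read_camera("scene");D=r.read_camera("side")
t1=(S,[(-120,-85,0),(120,-85,0),(120,85,45),(-120,85,45)],np.array([(324,201),(403,231),(439,187),(366,158)],float))
t2=(D,[(-120,-85,0),(120,-85,0),(120,85,45),(-120,85,45)],np.array([(238,222),(321,212),(314,163),(233,175)],float))
for o in([t1],[t2],[t1,t2]):
    t,e=fit(o,[460,305,0.]);print("tray",t.round(3),e.round(1))
r.servo_line([P[0],P[1],235],rate=150)
f,s=st(r,"up")
r.servo_line([t[0],t[1],235],quat(t[2]),rate=250);st(r,"over")
c=r.read_camera("wrist");im=c["color"].copy()
for u in proj(c,place(t,[(x,y,45) for x in(-120,120) for y in(-85,85)])): cv2.drawMarker(im,tuple(int(v) for v in u.round()),(255,0,255),0,15,2)
cv2.imwrite("pics/w3.png",im)
```

```text
tray [ 4.59340e+02  3.30887e+02 -8.00000e-03] [-0.6 -3.7  0.4  5.5  3.4  0.4 -2.3 -4.5]
tray [ 4.58328e+02  3.28111e+02 -3.20000e-02] [ 0.6  0.5 -0.1  0.6 -2.2  0.   0.5 -3.3]
tray [ 4.59248e+02  3.29677e+02 -1.80000e-02] [-0.9 -3.8 -0.5  5.9  3.2  1.  -2.1 -4.4  1.3  0.4  0.4 -0.3 -2.5 -0.6
  0.4 -3.3]
up x -0.36 y 0.11 z 234.01 | fx -0.28 fy -0.09 fz -1.82 | w 11.65 t 45.81
over x -66.60 y 368.47 z 235.01 | fx 0.09 fy 0.13 fz -1.61 | w 11.94 t 47.62
```

View pics/w3.png

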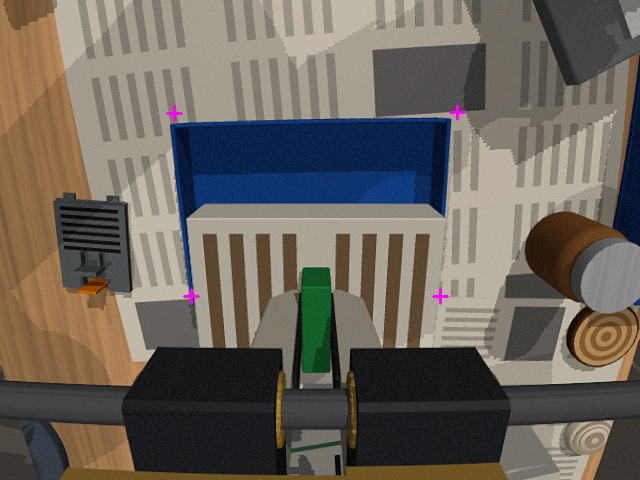

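The tray rim shows at (172,124)–(449,120), so its centre is about (455,322). The filter hangs level and upright, and I'll lower it there.

Run:
```python
from workcell import r
from h import *
c=r.read_camera("wrist");print(atz(c,(172,124),45).round(),atz(c,(449,120),45).round())
X=[455,322]
r.servo_line([*X,200],rate=150);r.servo_line([*X,60],rate=120);r.hold(.15);f0,s=st(r,"60")
for z in (45,41,39,38,37.2,36.5,35.8,35,34):
    r.servo_line([*X,z],rate=25);f,s=st(r,f"z {z}")
    if f[2]-f0[2]>2 or s["clock"]>62: break
r.grip(44,20);r.hold(.2);st(r,"open")
r.servo_line([*X,80],rate=80);r.servo_line([*X,230],rate=200);st(r,"up")
c=r.read_camera("side");a=cv2.resize(c["color"][130:480,180:460],(480,600))
w=r.read_camera("wrist")["color"][80:400,100:560]
b=np.zeros((600,320,3),np.uint8);w=cv2.resize(w,(320,223));b[:223]=w
cv2.imwrite("pics/end.png",np.hstack([a,b]))
```

```text
[338. 408.  45.] [574. 406.  45.]
60 x -72.31 y 362.44 z 60.32 | fx 0.10 fy -0.31 fz -1.50 | w 11.68 t 49.75
z 45 x -72.34 y 362.45 z 45.16 | fx 0.26 fy -0.01 fz -1.58 | w 11.76 t 50.67
z 41 x -72.42 y 362.39 z 41.00 | fx 0.08 fy 0.07 fz -1.60 | w 11.76 t 51.14
z 39 x -72.44 y 362.42 z 39.01 | fx -0.06 fy -0.12 fz -1.76 | w 11.84 t 51.56
z 38 x -72.46 y 362.41 z 37.98 | fx 0.24 fy -0.43 fz -1.65 | w 11.70 t 51.98
z 37.2 x -72.42 y 362.41 z 37.22 | fx -0.07 fy 0.27 fz -1.67 | w 11.66 t 52.39
z 36.5 x -72.47 y 362.40 z 36.48 | fx 0.15 fy 0.29 fz -1.83 | w 12.05 t 52.81
z 35.8 x -72.45 y 362.42 z 36.44 | fx -3.24 fy -1.28 fz 7.45 | w 12.05 t 53.23
open x -72.45 y 362.42 z 35.82 | fx -0.27 fy 0.21 fz -0.35 | w 44.11 t 54.32
up x -72.96 y 362.22 z 228.65 | fx -0.62 fy -0.01 fz 0.08 | w 43.81 t 56.08
```

View pics/end.png

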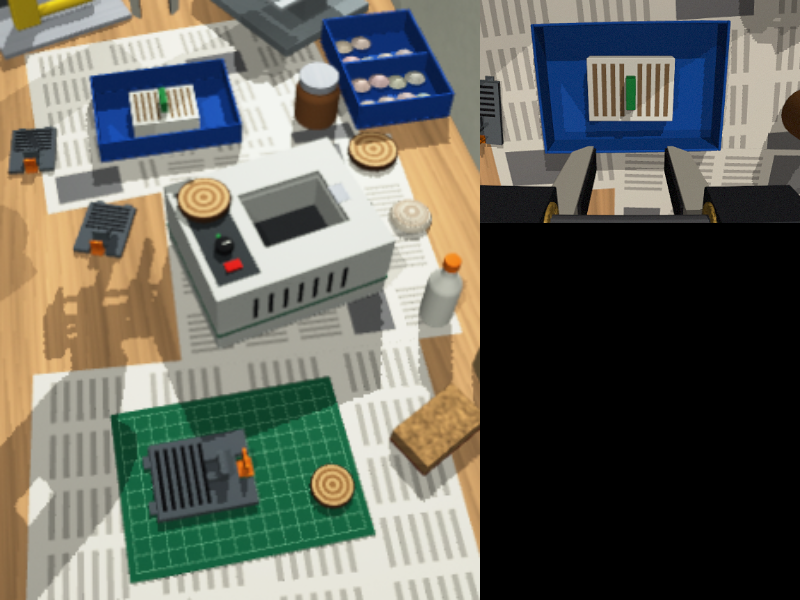

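The filter stands flat in the tray, near its middle. The cover lies flat on the mat, the bystanders are where they were, and the gripper is clear of everything. I'll hand it in.

```bash
python3 -c "
from workcell import r
print(r.close_job())"
```

```text
the job is handed in; nothing more can be done
None
```

The job is done and handed in at about 56 s on the clock; no verdict is reported. The cover is released flat and right side up on the mat, and the filter stands upright in the tray.

- **Tab and cover:** I squeezed the tab up to 13 N, keeping the cover centred with a slight push to -x. The hook was free on the first upward pull. I tilted the cover about 12.6° about its toes and drew it out, with at most about 5 N sideways at the wrist during that move. The earlier peak was 5.7 N at the first light pinch, before I centred it.
- **Filter:** I lifted it by its grip, which measured 12 mm between the fingers, and set it down with about 7–9 N of contact.
- **Last checks:** the final pictures show both parts in place, the wood slices and other things apparently unmoved, and the gripper clear with wrist force near zero.

Two things went wrong on the way:
- **Tool axes:** on the first approach I had them wrong, so the gripper lay horizontally at about 230 mm height. It touched nothing, and I corrected it.
- **Tray position:** my estimates disagreed by about 30 mm in y and up to 17 mm in x. I corrected this with a wrist picture before lowering the filter.

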